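# Sweep the loose brass collars into the parts bay

## Robot

A 6-joint arm with a two-finger parallel gripper is mounted at the origin on the work surface. World frame = base frame: x ahead of the robot, y to its left, z up, the work surface at z = 0. Lengths are in mm, angles in rad, forces in N, time in s.
With the tool pointing down it reaches from about 300 to 875 mm from the base axis. Payload 4.2 kg.
Tool frame: the origin (TCP) lies at the very end of the fingers, on their centre line; the grasp point (between the pads) lies behind it (arm.tcp_to_grasp is the z of the grasp point in the tool frame, in mm); z points along the fingers, y is the direction in which the jaws open and shut (so a half turn about z gives the same grasp; the last joint's range is limited). The gripper opens to 85 mm and grips with 20 to 120 N. Pads are 22 mm wide; open, the fingers measure 114 mm over their backs; the gripper's body (76 mm by 85 mm) begins 54 mm behind the grasp point. The pads swing forward as they close: fully open they stand 13 mm farther back than shut.
Start: joints at [1.173, 0.32, 1.565, -0, 1.257, -0.02], TCP at [212.107, 534.464, 231.338] pointing down, gripper open.
Joint ranges: [-3.11, 3.11], [-0.84, 2.01], [0.21, 2.61], [-1.34, 4.49], [0.05, 2.63], [-2.56, 2.56]. Speed limits (rad/s): [2.57, 2.57, 3.14, 3.14, 3.14, 3.14].

## Interface

Orientations are given as a unit quaternion [x, y, z, w].
In Python, from cell import arm, viewer gives the robot as it stands. The module is installed in compiled form; this text tells all that it offers.
- The arm moves only by the shell command python3 -m inch 'ROWS'. ROWS is JSON, a list of rows, each an object of numbers: "grip": the finger opening in m, from 0 to 0.0854; "x", "y", "z": the shift along the tool's x, y, z in m; "twist": the turn about the tool's z in rad. A call has 1 to 10 rows; each row shifts and turns the commanded pose from where the row before left it, along the tool's axes as they then stand; what a row does not reach is not made up. A row lasts 1/12 s, in which the tool goes at most 41.7 mm and 7.16 degrees, less where a joint would pass 70% of its speed; a pose out of reach is approached as far as the arm can. A call is refused whole if a number of a shift passes 0.0417 or a number of a turn 0.125, either way. A call with a gripper value outside its range is refused whole. The fingers move at their own pace and stop on an object; the grip force is fixed at half the most. Time passes only in rows, so rows that do not move let the fingers close. It gives the time, the measured TCP pose, the force and the opening at its end, in the units of the state.
- arm.sense(): the state, without advancing time (a new reading comes with each control period).
- viewer.get_image(name): name is "scene" or "top" or "wrist"; returns the picture (384x512x3 uint8, red, green, blue); there is no depth.
- viewer.camera_model(name): a dict with "fx", "fy", "cx", "cy" (pixels), "rvec" (rotation vector, rad) and "tvec" (3), from world to camera coordinates, as OpenCV has them; the wrist camera has in their place "mount" (4x4, takes a point from camera to tool coordinates, whose origin is the TCP and whose axes are the flange's). Camera axes: x right, y down, z forward; pixel columns grow to the right and rows downward; lengths in mm; the calibration is good to about 2 mm. A picture is of the moment at which its call begins: read the wrist's pose just before it. camera_model takes no time and is no camera call.
- arm.hand_in(): hands the job in, once; it reports no verdict.
Trained networks look in the newest picture that a camera, given by its name, has taken for a name from the list of things; names that differ only in an ending like _2 or _b are one class to them, and where a whole thing is asked for, a point or a joint stands for the part that bears it (a point fixed in the world has none). Each returns a list of dicts, best first, with "conf" (0 to 1); they miss things now and then, are a little off and sometimes report something else, mostly with a low value. They report only what shows in the picture. A call takes as long as a camera call.
- viewer.trace(query, camera): "pixels" (384x512 bool, what is visible of it) and "bbox" ([left, top, right, bottom] in pixels, round what is visible of it).
The state is a dict: "time_s": time; "joints": joint angles; "dq": joint speeds; "joint_torque": joint torques, N m; "tool_pos": TCP position; "eef_rot": TCP orientation; "contact_force": force on the tool from outside, world axes, zero at the start; "wrist_torque": the same for the moment, N m; "gripper_width": finger opening in mm.
Only numpy, scipy, OpenCV 4.12 (cv2) and the standard library are available. Lean on these libraries where they do the work, as an engineer would, in place of code of your own. Each camera call takes 0.05 s, during which the arm holds its last target.

## Task

Clear the bench: with closed fingers, sweep the three loose brass collars across the table into the blue three-sided parts bay, so that each lies flat and wholly inside it. Push them gently along the surface - do not pinch, lift, press down on or flick them - and leave everything else (the black collar, steel post, red cap, both optic mounts and the screwdriver) where it is.

Things in the scene. Friction and masses are not known exactly. Their poses are not given: they have to be found in the camera images.
- brass1: brass-yellow post collar, to be swept; cylinder 30 mm across and 16 mm tall, dark 13 mm bore mark on its top, about 70 g, lying flat on the table, loose; origin at the centre of its underside, z up
- brass2: brass-yellow post collar, to be swept; cylinder 30 mm across and 16 mm tall, dark 13 mm bore mark on its top, about 70 g, lying flat on the table, loose; origin at the centre of its underside, z up
- brass3: brass-yellow post collar, to be swept; cylinder 30 mm across and 16 mm tall, dark 13 mm bore mark on its top, about 70 g, lying flat on the table, loose; origin at the centre of its underside, z up
- bay: blue three-sided bay screwed to the table (immovable), open on its -x side, pale blue floor level with the table (no sill). Origin: middle of the open mouth, at table height; +x points into the bay, y along the mouth. Inside it is 100 mm deep (x 0 to 100 mm) and 220 mm wide (y -110 to +110 mm); walls 6 mm thick, 25 mm high. A 4 mm high screw tab, 30 mm long, projects from each side wall outwards to y = +-164 mm at x = 60 mm
- black_collar: black post collar, must stay; cylinder 30 mm across and 16 mm tall, dark 13 mm bore mark on its top, about 70 g, lying flat on the table, loose; origin at the centre of its underside, z up
- post: short steel pedestal post, loose, must stay: foot 35 mm across and 6 mm high, shaft 25 mm across, 45 mm tall in all; origin at the centre of its underside
- cap: red plastic dust cap, loose, must stay: cylinder 40 mm across, 22 mm tall; origin at the centre of its underside
- lens_mount: lens in a black square frame on a post, loose, must stay: round foot 60 mm across, post 25 mm across up to 60 mm, frame 56 mm wide (along its y) and 14 mm thick (along its x), total height 143 mm; origin at the centre of its underside
- mirror_mount: violet-blue mirror in a black square frame on a post, loose, must stay: same sizes as the lens mount, plus two adjuster screws that reach 34 mm out along its +x; origin at the centre of its underside
- driver: screwdriver with orange handle lying on the table, loose, must stay: 160 mm long along its x, under 35 mm thick; origin at the centre of its underside

How it is judged:
By the outcome, as a careful person would: the job done as asked, in the order asked, and still so for the second after the job is handed in, with the robot touching nothing.
It also fails if it takes over 64 s, if anything falls off the work surface, if the arm or the gripper's body presses on something with over 40 N, if the wrist force passes 120 N, or if a joint passes its speed limit or range.

## Working session

There is one attempt and no reset: what is moved stays moved. The work goes in short steps, Python scripts to look and compute and a shell command to move; the robot and the scene stay as the last step left them, time stands still between calls to the robot, and variables do not carry over. Pictures are saved under pics/ and viewed, and the job is handed in when it is done.

```bash
mkdir -p pics; cat > h.py <<'E'
import numpy as np,cv2
from cell import arm,viewer
def save(n,cam):
    im=viewer.get_image(cam); cv2.imwrite(f'pics/{n}.png',im[:,:,::-1]); return im
def ray(cam,u,v,z=0):
    m=viewer.camera_model(cam)
    R,_=cv2.Rodrigues(np.array(m['rvec'],float)); t=np.array(m['tvec'],float).ravel()
    d=R.T@np.array([(u-m['cx'])/m['fx'],(v-m['cy'])/m['fy'],1]); c=-R.T@t
    return (c+d*(z-c[2])/d[2])
def proj(cam,P):
    m=viewer.camera_model(cam)
    K=np.array([[m['fx'],0,m['cx']],[0,m['fy'],m['cy']],[0,0,1]],float)
    return cv2.projectPoints(np.array(P,float).reshape(-1,3),np.array(m['rvec'],float),np.array(m['tvec'],float),K,None)[0].reshape(-1,2)
E
python3 - <<'E'
from h import *
for c in ['top','scene']:
    save(c+'0',c)
    print(c,ray(c,256,192),viewer.camera_model(c))
s=arm.sense();print({k:np.round(v,3) for k,v in s.items()}, arm.tcp_to_grasp)
for q in ['brass1','black_collar','post','cap','lens_mount','mirror_mount','driver','bay']:
  save('top0','top')
  for d in viewer.trace(q,'top')[:5]:
    ys,xs=np.nonzero(d['pixels']); print(q,round(d['conf'],2),np.round(d['bbox']),xs.mean().round(1),ys.mean().round(1),np.round(ray('top',xs.mean(),ys.mean(),12)))
E
```

```text
top [451.361772    36.94127034   0.        ] {'fx': 371.80514927688375, 'fy': 371.80514927688375, 'cx': 258.3399431387779, 'cy': 188.77044129334544, 'rvec': array([ 2.18645785, -2.19522666,  0.05859803]), 'tvec': array([  31.96584408,  459.77139235, 1044.41828888])}
scene [428.46094133  16.45030296   0.        ] {'fx': 349.80649592280656, 'fy': 349.80649592280656, 'cx': 259.10258814967113, 'cy': 188.53917295027853, 'rvec': array([ 1.80373672,  1.76003713, -0.71255379]), 'tvec': array([ -32.19299364, -303.01936477, 1158.2668416 ])}
{'time_s': np.float64(0.1), 'joints': array([ 1.173,  0.32 ,  1.566, -0.   ,  1.257, -0.02 ]), 'dq': array([-0.   , -0.003, -0.002, -0.001,  0.001,  0.   ]), 'joint_torque': array([-0.000e+00, -4.164e+01, -2.347e+01, -0.000e+00,  5.000e-03,
        0.000e+00]), 'tool_pos': array([211.953, 534.067, 230.577]), 'eef_rot': array([ 0.188,  0.982, -0.001, -0.   ]), 'contact_force': array([0.124, 0.371, 0.007]), 'wrist_torque': array([-0.005,  0.008,  0.002]), 'gripper_width': np.float64(85.625)} -18.700000000000003
brass1 0.6 [306. 177. 316. 188.] 311.1 183.3 [ 475. -120.   12.]
brass1 0.58 [281. 186. 292. 191.] 285.3 188.4 [461. -47.  12.]
brass1 0.44 [218. 192. 228. 201.] 223.2 196.6 [438. 130.  12.]
black_collar 0.49 [252. 190. 263. 201.] 255.1 195.2 [442.  39.  12.]
post 0.67 [341. 187. 356. 196.] 346.5 187.8 [ 462. -221.   12.]
cap 0.72 [185. 173. 201. 187.] 193.3 178.9 [489. 216.  12.]
lens_mount 0.63 [352. 132. 391. 158.] 368.2 144.0 [ 587. -285.   12.]
mirror_mount 0.56 [146. 122. 174. 157.] 160.2 140.9 [599. 311.  12.]
driver 0.77 [145. 218. 161. 270.] 153.4 250.3 [287. 327.  12.]
bay 0.73 [203. 103. 319. 145.] 261.4 122.9 [650.  20.  12.]
```

```bash
python3 - <<'E'
import cv2
for c in ['top','scene']:
    im=cv2.imread(f'pics/{c}0.png')
    if c=='top': im=cv2.resize(im[90:290,120:400],None,fx=2.8,fy=2.8,interpolation=cv2.INTER_CUBIC)
    else: im=cv2.resize(im,(800,600),interpolation=cv2.INTER_CUBIC)
    cv2.imwrite(f'pics/{c}0b.png',im)
E
```

```text
(no output)
```

View pics/top0b.png

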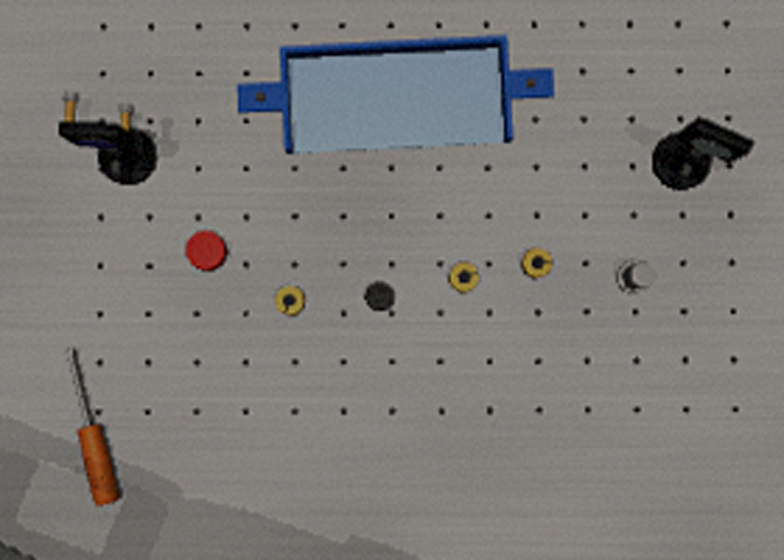

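View pics/scene0b.png

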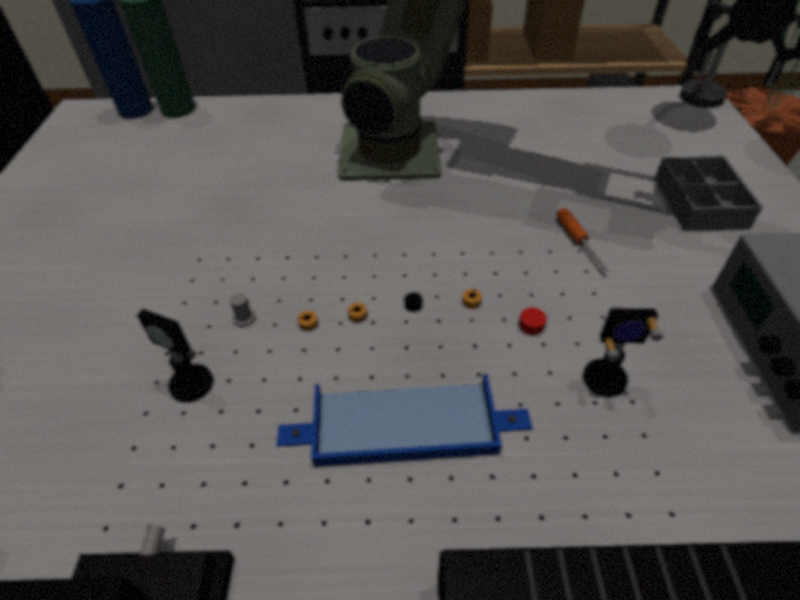

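The top view shows the brass collars at crop (290,299), (464,277) and (538,263), the black one at (379,296), and the bay mouth running from (291,153) to (511,142). Next I'll refine these positions in world coordinates.

```bash
python3 - <<'E'
from h import *
f=lambda u,v:(u/2.8+120-.3,v/2.8+90-.3)
for n,u,v,z in [('b1',290,299,12),('b2',464,277,12),('b3',538,263,12),('blk',379,296,12),('cap',206,250,18),('post',636,277,25),('mouthL',291,153,0),('mouthR',511,142,0),('backL',289,56,0),('backR',504,45,0),('wallLtip',285,151,25),('wallRtip',513,139,25)]:
    print(n,ray('top',*f(u,v),z).round(1))
for n,u,v,z in [('b1',472,297,10),('b2',358,312,10),('b3',308,320,10),('blk',413,301,10),('mouthL',494,384,0),('mouthR',319,391,0)]:
    print(n,ray('scene',u*.64,v*.64,z).round(1))
im=cv2.imread('pics/top0.png');h=cv2.cvtColor(im,cv2.COLOR_BGR2HSV)
m=cv2.inRange(h,(15,100,60),(35,255,255));m=cv2.morphologyEx(m,cv2.MORPH_CLOSE,np.ones((5,5)))
n,l,st,ce=cv2.connectedComponentsWithStats(m)
for i in range(1,n):
  if st[i,4]>20: print(st[i],ce[i],ray('top',*ce[i],13).round(1))
E
```

```text
b1 [438.4 130.   12. ]
b2 [460.  -46.9  12. ]
b3 [ 474.  -122.3   12. ]
blk [441.1  39.5  12. ]
cap [488.2 214.6  18. ]
post [ 458.6 -218.6   25. ]
mouthL [590.1 130.3   0. ]
mouthR [600.6 -97.6   0. ]
backL [692.  132.6   0. ]
backR [702.5 -91.4   0. ]
wallLtip [587.7 134.   25. ]
wallRtip [598.9 -96.7  25. ]
b1 [434.9 129.   10. ]
b2 [460.6 -48.   10. ]
b3 [ 474.3 -122.9   10. ]
blk [440.4  36.7  10. ]
mouthL [590.3 144.1  -0. ]
mouthR [594.8 -96.9   0. ]
[143 126   4   8  28] [144.5 129.5] [631.9 356.6  13. ]
[306 179  11  10  90] [311.28888889 183.46666667] [ 474.4 -120.6   13. ]
[280 184  11  10  86] [285.18604651 188.59302326] [460.1 -46.2  13. ]
[218 192  11  11  86] [222.95348837 196.95348837] [437.  130.8  13. ]
[273 348  20  12  50] [282.16 354.44] [ -0.6 -34.1  13. ]
```

```bash
cat >> h.py <<'E'
YAW=0.046; O=np.array([595.5,17.])
RB=np.array([[np.cos(YAW),-np.sin(YAW)],[np.sin(YAW),np.cos(YAW)]])
def loc(p): return RB.T@(np.array(p,float)[:2]-O)
def wor(l): return O+RB@np.array(l,float)
from scipy.spatial.transform import Rotation as Rt
def st():
    s=arm.sense();R=Rt.from_quat(s['eef_rot']).as_matrix()
    print('t',round(float(s['time_s']),2),'tcp',s['tool_pos'].round(1),'-x ang',np.degrees(np.arctan2(-R[1,0],-R[0,0])).round(2),'w',round(float(s['gripper_width']),1),'F',s['contact_force'].round(1))
    return s,R
def plan(c,tl,back=42):
    s,R=st(); c=np.array(c,float); w=wor(tl); d=w-c; L=np.hypot(*d); d/=L
    a=np.arctan2(d[1],d[0]); a0=np.arctan2(-R[1,0],-R[0,0])
    tw=-((a-a0+np.pi)%(2*np.pi)-np.pi)
    start=c-back*d; dw=np.r_[start,s['tool_pos'][2]]-s['tool_pos']
    print('push angle',np.degrees(a).round(1),'twist',tw.round(3),'start',start.round(1),'len',L.round(1),'travel after start',(L+back-26).round(1))
    print('shift in present tool axes (m)',(R.T@dw/1000).round(4))
    x2=Rt.from_euler('z',a+np.pi).as_matrix()@np.diag([1,-1,-1])
    print('shift in turned tool axes',(x2.T@dw/1000).round(4))
E
python3 - <<'E'
from h import *
for n,p in [('b1',(437.5,130)),('b2',(460,-46.7)),('b3',(474,-121.5)),('blk',(441,39)),('cap',(488,215)),('post',(458.6,-219))]: print(n,loc(p).round(1))
plan((437.5,130),(55,65))
E
```

```text
b1 [-152.6  120.1]
b2 [-138.3  -57.4]
b3 [-127.7 -132.8]
blk [-153.3   29.1]
cap [-98.3 202.7]
post [-147.6 -229.5]
t 0.9 tcp [212.1 534.5 231.3] -x ang -21.65 w 85.3 F [ 0.4  1.3 -0.4]
push angle -12.2 twist -0.164 start [396.5 138.9] len 214.8 travel after start 230.8
shift in present tool axes (m) [-0.3173 -0.2997 -0.    ]
shift in turned tool axes [-0.264  -0.3475  0.    ]
```

```bash
python3 -m inch '[{"grip":0,"twist":-0.082},{"grip":0,"twist":-0.082},{"x":-0.022,"y":-0.029,"z":0.01},{"x":-0.022,"y":-0.029,"z":0.01},{"x":-0.022,"y":-0.029,"z":0.01},{"x":-0.022,"y":-0.029,"z":0.01},{"x":-0.022,"y":-0.029,"z":0.01},{"x":-0.022,"y":-0.029,"z":0.01},{"x":-0.022,"y":-0.029,"z":0.01},{"x":-0.022,"y":-0.029,"z":0.01}]'; python3 -c "
from h import *
plan((437.5,130),(55,65))"
```

```text
t 0.9 tcp [212.1 534.5 231.3] -x ang -21.65 w 85.3 F [ 0.4  1.3 -0.4]
push angle -12.2 twist -0.164 start [396.5 138.9] len 214.8 travel after start 230.8
shift in present tool axes (m) [-0.3173 -0.2997 -0.    ]
shift in turned tool axes [-0.264  -0.3475  0.    ]validation failed for argument at $[0]...
```

```bash
python3 -m inch '[{"grip":0,"x":0,"y":0,"z":0,"twist":-0.082},{"grip":0,"x":0,"y":0,"z":0,"twist":-0.082},{"grip":0,"x":-0.022,"y":-0.029,"z":0.01,"twist":0},{"grip":0,"x":-0.022,"y":-0.029,"z":0.01,"twist":0},{"grip":0,"x":-0.022,"y":-0.029,"z":0.01,"twist":0},{"grip":0,"x":-0.022,"y":-0.029,"z":0.01,"twist":0},{"grip":0,"x":-0.022,"y":-0.029,"z":0.01,"twist":0},{"grip":0,"x":-0.022,"y":-0.029,"z":0.01,"twist":0},{"grip":0,"x":-0.022,"y":-0.029,"z":0.01,"twist":0},{"grip":0,"x":-0.022,"y":-0.029,"z":0.01,"twist":0}]'; python3 -c "
from h import *
plan((437.5,130),(55,65))"
```

```text
time_s: 1.73
tool_pos: [335.3, 268.9, 151.2]
eef_rot: [0.106, 0.994, 0.0, 0.0]
contact_force: [1.2, 0.1, -0.3]
gripper_width: -0.1
t 1.73 tcp [335.3 268.9 151.2] -x ang -12.22 w -0.1 F [ 1.2  0.1 -0.3]
push angle -12.2 twist 0.0 start [396.5 138.9] len 214.8 travel after start 230.8
shift in present tool axes (m) [-0.0873 -0.1141 -0.    ]
shift in turned tool axes [-0.0873 -0.1141  0.    ]
```

```bash
python3 -m inch '[{"grip":0,"x":-0.0218,"y":-0.0285,"z":0.02,"twist":0},{"grip":0,"x":-0.0218,"y":-0.0285,"z":0.02,"twist":0},{"grip":0,"x":-0.0218,"y":-0.0285,"z":0.02,"twist":0},{"grip":0,"x":-0.0218,"y":-0.0285,"z":0.02,"twist":0},{"grip":0,"x":0,"y":0,"z":0,"twist":0}]'; python3 -c "
from h import *
plan((437.5,130),(55,65))
save('w1','wrist');save('s1','scene')
print(viewer.camera_model('wrist'))"
```

```text
time_s: 2.15
tool_pos: [395.9, 135.6, 68.7]
eef_rot: [0.11, 0.994, -0.002, -0.002]
contact_force: [-1.6, 0.4, -0.2]
gripper_width: -0.2
t 2.15 tcp [395.9 135.6  68.7] -x ang -12.58 w -0.2 F [-1.6  0.4 -0.2]
push angle -12.2 twist -0.006 start [396.5 138.9] len 214.8 travel after start 230.8
shift in present tool axes (m) [ 0.0002  0.0034 -0.    ]
shift in turned tool axes [0.0002 0.0034 0.    ]
{'fx': 270.91234531133716, 'fy': 270.91234531133716, 'cx': 254.05924323154053, 'cy': 194.06354741421816, 'mount': array([[ 5.06829034e-04, -9.48725570e-01, -3.16100514e-01,
         8.14165256e+01],
       [ 9.99999750e-01,  3.25032325e-04,  6.27845956e-04,
         6.26528991e-02],
       [-4.92910627e-04, -3.16100754e-01,  9.48725498e-01,
        -1.43172984e+02],
       [ 0.00000000e+00,  0.00000000e+00,  0.00000000e+00,
         1.00000000e+00]])}
```

View pics/w1.png

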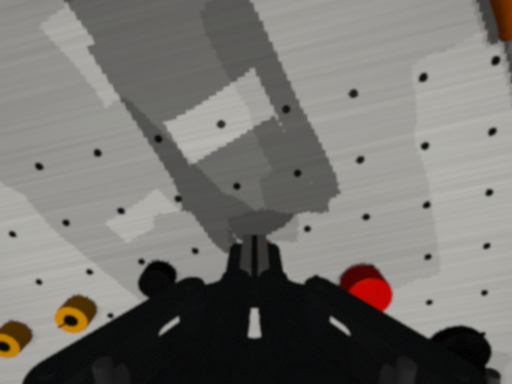

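View pics/s1.png

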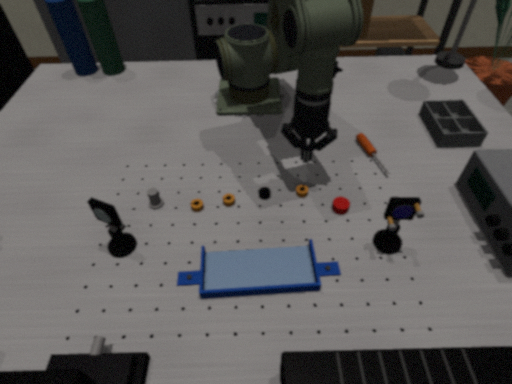

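```bash
python3 -m inch '[{"grip":0,"x":0,"y":0.002,"z":0.02,"twist":0},{"grip":0,"x":0,"y":0,"z":0.02,"twist":0},{"grip":0,"x":0,"y":0,"z":0.014,"twist":0},{"grip":0,"x":0,"y":0,"z":0.004,"twist":0},{"grip":0,"x":0,"y":0,"z":0,"twist":0},{"grip":0,"x":0,"y":0,"z":0,"twist":0}]'; python3 -c "
from h import *
plan((437.5,130),(55,65))
save('t2','top')
im=cv2.imread('pics/t2.png');cv2.imwrite('pics/t2b.png',cv2.resize(im[90:290,120:400],None,fx=2.8,fy=2.8,interpolation=cv2.INTER_CUBIC))
"
```

```text
time_s: 2.75
tool_pos: [396.8, 143.5, 14.1]
eef_rot: [0.106, 0.994, 0.0, 0.001]
contact_force: [0.0, -0.6, 0.0]
gripper_width: 0.3
t 2.75 tcp [396.8 143.5  14.1] -x ang -12.16 w 0.3 F [ 0.  -0.6  0. ]
push angle -12.2 twist 0.001 start [396.5 138.9] len 214.8 travel after start 230.8
shift in present tool axes (m) [-0.0006 -0.0045 -0.    ]
shift in turned tool axes [-0.0006 -0.0045  0.    ]
```

View pics/t2b.png

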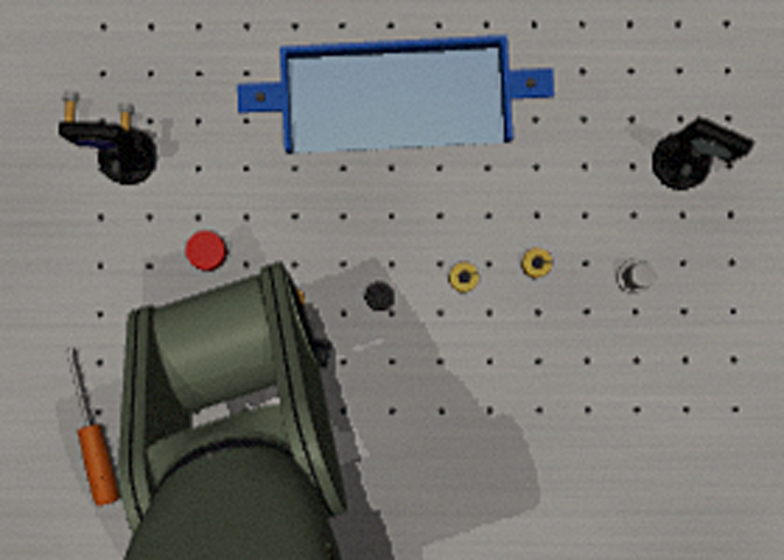

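```bash
python3 -m inch '[{"grip":0,"x":0,"y":-0.004,"z":0.008,"twist":0},{"grip":0,"x":0,"y":0,"z":0,"twist":0},{"grip":0,"x":0,"y":0,"z":0,"twist":0}]'; python3 -c "
from h import *
plan((437.5,130),(55,65))
"
```

```text
time_s: 3.05
tool_pos: [395.7, 138.8, 6.0]
eef_rot: [0.107, 0.994, 0.0, 0.0]
contact_force: [0.5, 0.3, 0.8]
gripper_width: -0.2
t 3.05 tcp [395.7 138.8   6. ] -x ang -12.25 w -0.2 F [0.5 0.3 0.8]
push angle -12.2 twist -0.0 start [396.5 138.9] len 214.8 travel after start 230.8
shift in present tool axes (m) [-0.0007  0.0003  0.    ]
shift in turned tool axes [-0.0007  0.0003  0.    ]
```

```bash
python3 -m inch '[{"grip":0,"x":-0.004,"y":0,"z":0,"twist":0},{"grip":0,"x":-0.004,"y":0,"z":0,"twist":0},{"grip":0,"x":-0.004,"y":0,"z":0,"twist":0},{"grip":0,"x":-0.004,"y":0,"z":0,"twist":0},{"grip":0,"x":-0.004,"y":0,"z":0,"twist":0},{"grip":0,"x":-0.005,"y":0,"z":0,"twist":0},{"grip":0,"x":-0.005,"y":0,"z":0,"twist":0},{"grip":0,"x":-0.005,"y":0,"z":0,"twist":0},{"grip":0,"x":-0.005,"y":0,"z":0,"twist":0},{"grip":0,"x":-0.005,"y":0,"z":0,"twist":0}]'; python3 -c "
from h import *
plan((437.5,130),(55,65))
save('s3','scene')
im=cv2.imread('pics/s3.png');cv2.imwrite('pics/s3b.png',cv2.resize(im[130:310,160:410],None,fx=3,fy=3,interpolation=cv2.INTER_CUBIC))
"
```

```text
time_s: 3.88
tool_pos: [439.9, 128.9, 5.3]
eef_rot: [0.107, 0.994, 0.0, -0.0]
contact_force: [-0.5, 0.6, -0.0]
gripper_width: 0.1
t 3.88 tcp [439.9 128.9   5.3] -x ang -12.26 w 0.1 F [-0.5  0.6 -0. ]
push angle -12.2 twist -0.0 start [396.5 138.9] len 214.8 travel after start 230.8
shift in present tool axes (m) [0.0446 0.0006 0.    ]
shift in turned tool axes [0.0446 0.0006 0.    ]
```

View pics/s3b.png

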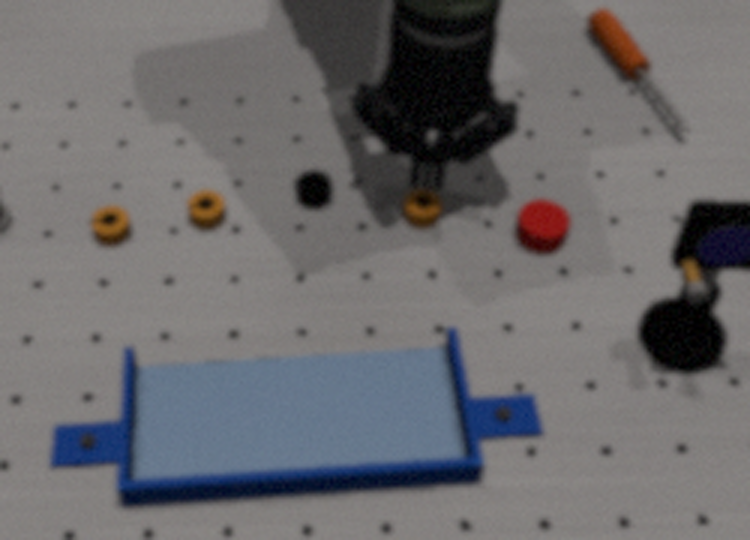

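The scene crop shows the collar at (422,208), directly in front of the fingertips at (427,180) and moving with them.

```bash
cat >> h.py <<'E'
def brass(cam,tag):
    im=save(tag,cam)[:,:,::-1].copy();h=cv2.cvtColor(im,cv2.COLOR_BGR2HSV)
    m=cv2.inRange(h,(12,110,70),(35,255,255));m=cv2.morphologyEx(m,cv2.MORPH_CLOSE,np.ones((5,5)))
    n,l,s,ce=cv2.connectedComponentsWithStats(m)
    for i in range(1,n):
        if s[i,4]>20:
            p=ray(cam,*ce[i],11)
            if 350<p[0]<720 and -200<p[1]<250: print(s[i,2:5],'px',ce[i].round(1),'world',p[:2].round(1),'local',loc(p).round(1))
    x=(160,130,410,310) if cam=='scene' else (120,90,400,290)
    cv2.imwrite(f'pics/{tag}b.png',cv2.resize(im[x[1]:x[3],x[0]:x[2]],None,fx=2.8,fy=2.8,interpolation=cv2.INTER_CUBIC))
E
python3 -m inch '[{"grip":0,"x":-0.006,"y":0,"z":0,"twist":0},{"grip":0,"x":-0.007,"y":0,"z":0,"twist":0},{"grip":0,"x":-0.007,"y":0,"z":0,"twist":0},{"grip":0,"x":-0.007,"y":0,"z":0,"twist":0},{"grip":0,"x":-0.007,"y":0,"z":0,"twist":0},{"grip":0,"x":-0.007,"y":0,"z":0,"twist":0},{"grip":0,"x":-0.007,"y":0,"z":0,"twist":0},{"grip":0,"x":-0.007,"y":0,"z":0,"twist":0},{"grip":0,"x":-0.006,"y":0,"z":0,"twist":0},{"grip":0,"x":-0.005,"y":0,"z":0,"twist":0}]'; python3 -c "
from h import *
plan((437.5,130),(55,65)); brass('scene','s4')
"
```

```text
time_s: 4.77
tool_pos: [504.8, 114.8, 5.3]
eef_rot: [0.107, 0.994, 0.0, 0.0]
contact_force: [-0.3, 0.8, -1.5]
gripper_width: -0.0
t 4.77 tcp [504.8 114.8   5.3] -x ang -12.26 w -0.0 F [-0.3  0.8 -1.5]
push angle -12.2 twist -0.0 start [396.5 138.9] len 214.8 travel after start 230.8
shift in present tool axes (m) [ 0.111   0.0005 -0.    ]
shift in turned tool axes [0.111  0.0005 0.    ]
[12 10 96] px [228.1 198.5] world [457.8 -50.4] local [-140.7  -61. ]
[ 12  10 101] px [196.4 203.7] world [ 471.7 -124.7] local [-130.2 -135.8]
[13  7 67] px [296.8 221.8] world [532.6 106.9] local [-58.7  92.7]
```

View pics/s4b.png

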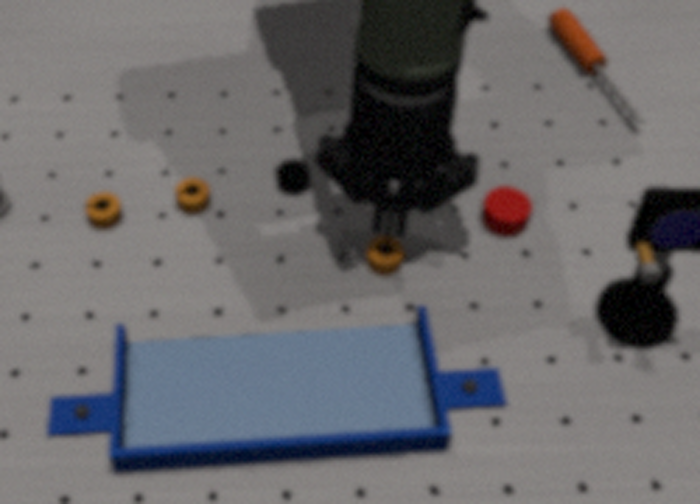

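The collar is at crop (384,254), ahead of the fingers, and its measured position agrees with the plan.

```bash

python3 -m inch '[{"grip":0,"x":-0.006,"y":0,"z":0,"twist":0},{"grip":0,"x":-0.007,"y":0,"z":0,"twist":0},{"grip":0,"x":-0.007,"y":0,"z":0,"twist":0},{"grip":0,"x":-0.007,"y":0,"z":0,"twist":0},{"grip":0,"x":-0.007,"y":0,"z":0,"twist":0},{"grip":0,"x":-0.007,"y":0,"z":0,"twist":0},{"grip":0,"x":-0.007,"y":0,"z":0,"twist":0},{"grip":0,"x":-0.007,"y":0,"z":0,"twist":0},{"grip":0,"x":-0.006,"y":0,"z":0,"twist":0},{"grip":0,"x":-0.005,"y":0,"z":0,"twist":0}]'; python3 -c "
from h import *
plan((437.5,130),(55,65)); brass('scene','s5')
"
```

```text
time_s: 5.65
tool_pos: [569.2, 100.8, 5.3]
eef_rot: [0.107, 0.994, 0.0, 0.0]
contact_force: [-0.8, -0.4, -0.5]
gripper_width: 0.3
t 5.65 tcp [569.2 100.8   5.3] -x ang -12.26 w 0.3 F [-0.8 -0.4 -0.5]
push angle -12.2 twist -0.0 start [396.5 138.9] len 214.8 travel after start 230.8
shift in present tool axes (m) [ 0.1769  0.0005 -0.    ]
shift in turned tool axes [0.1769 0.0006 0.    ]
[11 10 97] px [228.1 198.5] world [457.7 -50.5] local [-140.7  -61.1]
[ 12  11 105] px [196.4 204. ] world [ 472.5 -124.8] local [-129.4 -135.9]
[15  8 76] px [292.9 246.4] world [597.9  92.6] local [ 5.9 75.4]
```

View pics/s5b.png

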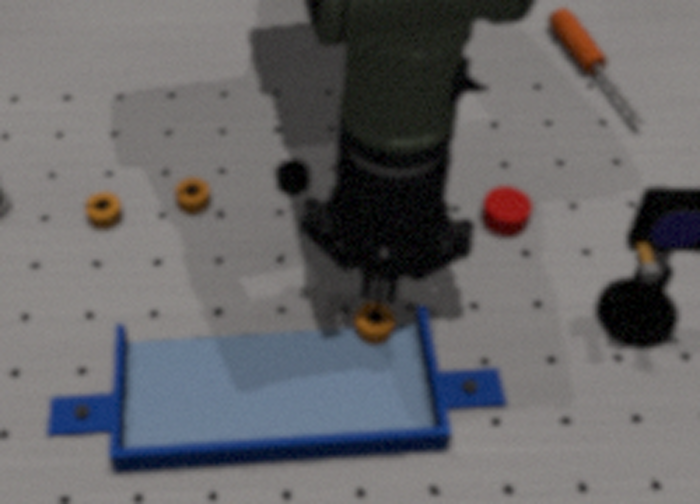

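The collar, at crop (374,322), is entering the mouth well clear of the wall tip at (423,315).

```bash

python3 -m inch '[{"grip":0,"x":-0.006,"y":0,"z":0,"twist":0},{"grip":0,"x":-0.007,"y":0,"z":0,"twist":0},{"grip":0,"x":-0.007,"y":0,"z":0,"twist":0},{"grip":0,"x":-0.007,"y":0,"z":0,"twist":0},{"grip":0,"x":-0.007,"y":0,"z":0,"twist":0},{"grip":0,"x":-0.006,"y":0,"z":0,"twist":0},{"grip":0,"x":-0.005,"y":0,"z":0,"twist":0},{"grip":0,"x":-0.004,"y":0,"z":0,"twist":0},{"grip":0,"x":-0.003,"y":0,"z":0,"twist":0},{"grip":0,"x":-0.002,"y":0,"z":0,"twist":0}]'; 
python3 -m inch '[{"grip":0,"x":0.003,"y":0,"z":0,"twist":0},{"grip":0,"x":0.008,"y":0,"z":0,"twist":0},{"grip":0,"x":0.01,"y":0,"z":-0.02,"twist":0},{"grip":0,"x":0.01,"y":0,"z":-0.035,"twist":0},{"grip":0,"x":0.01,"y":0,"z":-0.035,"twist":0}]'
python3 -c "
from h import *
brass('scene','s6'); plan((459.5,-47),(55,10))
"
```

```text
time_s: 6.53
tool_pos: [621.5, 89.5, 5.3]
eef_rot: [0.107, 0.994, 0.0, -0.0]
contact_force: [-0.9, 0.6, 0.8]
gripper_width: -0.3
time_s: 6.95
tool_pos: [578.6, 98.3, 94.9]
eef_rot: [0.107, 0.994, -0.001, -0.002]
contact_force: [1.4, -0.3, 0.8]
gripper_width: -0.3
[12 11 99] px [228.2 198.6] world [458.1 -50.2] local [-140.4  -60.8]
[ 12  12 109] px [196.4 204.1] world [ 472.8 -124.6] local [-129.1 -135.8]
[ 14  14 152] px [289.9 266.4] world [645.6  82.5] local [53.1 63.2]
t 7.0 tcp [581.2  99.3 102.9] -x ang -12.22 w 0.2 F [-0.6  1.1  4.6]
push angle 21.9 twist -0.595 start [420.5 -62.7] len 205.3 travel after start 221.3
shift in present tool axes (m) [ 0.1228 -0.1923 -0.0015]
shift in turned tool axes [ 0.2095 -0.0904  0.    ]
```

View pics/s6b.png

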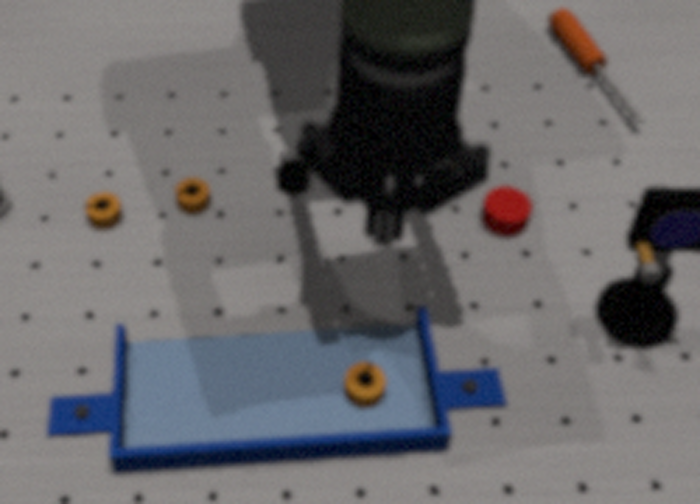

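First collar lies in the bay at crop (365,383), local about (53,63). Next is brass2.

```bash

python3 -m inch '[{"grip":0,"x":0,"y":0,"z":0,"twist":-0.119},{"grip":0,"x":0,"y":0,"z":0,"twist":-0.119},{"grip":0,"x":0,"y":0,"z":0,"twist":-0.119},{"grip":0,"x":0,"y":0,"z":0,"twist":-0.119},{"grip":0,"x":0,"y":0,"z":0,"twist":-0.119},{"grip":0,"x":0.035,"y":-0.015,"z":0,"twist":0},{"grip":0,"x":0.035,"y":-0.015,"z":0,"twist":0},{"grip":0,"x":0.035,"y":-0.015,"z":0,"twist":0},{"grip":0,"x":0.035,"y":-0.015,"z":0,"twist":0},{"grip":0,"x":0.035,"y":-0.015,"z":0,"twist":0}]'; 
python3 -m inch '[{"grip":0,"x":0.034,"y":-0.015,"z":0.02,"twist":0},{"grip":0,"x":0,"y":0,"z":0.025,"twist":0},{"grip":0,"x":0,"y":0,"z":0.01,"twist":0},{"grip":0,"x":0,"y":0,"z":0,"twist":0},{"grip":0,"x":0,"y":0,"z":0,"twist":0},{"grip":0,"x":0,"y":0,"z":0,"twist":0}]'
python3 -c "
from h import *
brass('top','t7'); plan((459.5,-47),(55,10))
"
```

```text
time_s: 7.83
tool_pos: [444.3, -37.0, 95.1]
eef_rot: [-0.19, 0.982, 0.0, -0.0]
contact_force: [0.6, -1.3, 0.2]
gripper_width: 0.0
time_s: 8.33
tool_pos: [421.5, -62.5, 41.2]
eef_rot: [-0.19, 0.982, -0.0, 0.001]
contact_force: [-0.0, 0.3, 0.8]
gripper_width: -0.1
[10 10 80] px [238.8 124.3] world [646.1  85.8] local [53.7 66.4]
t 8.38 tcp [421.8 -62.5  41.3] -x ang 21.89 w 0.2 F [1.  0.1 1. ]
push angle 21.9 twist 0.0 start [420.5 -62.7] len 205.3 travel after start 221.3
shift in present tool axes (m) [ 0.0012  0.0003 -0.    ]
shift in turned tool axes [0.0012 0.0003 0.    ]
```

View pics/t7b.png

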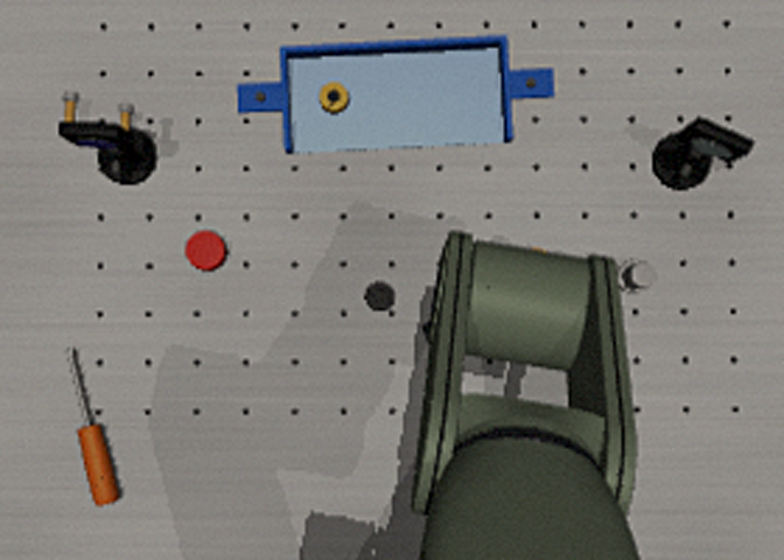

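```bash

python3 -m inch '[{"grip":0,"x":0,"y":0,"z":0.016,"twist":0},{"grip":0,"x":0,"y":0,"z":0.014,"twist":0},{"grip":0,"x":0,"y":0,"z":0.006,"twist":0},{"grip":0,"x":0,"y":0,"z":0,"twist":0},{"grip":0,"x":0,"y":0,"z":0,"twist":0}]'
python3 -m inch '[{"grip":0,"x":-0.004,"y":0,"z":0,"twist":0},{"grip":0,"x":-0.004,"y":0,"z":0,"twist":0},{"grip":0,"x":-0.004,"y":0,"z":0,"twist":0},{"grip":0,"x":-0.004,"y":0,"z":0,"twist":0},{"grip":0,"x":-0.004,"y":0,"z":0,"twist":0},{"grip":0,"x":-0.005,"y":0,"z":0,"twist":0},{"grip":0,"x":-0.005,"y":0,"z":0,"twist":0},{"grip":0,"x":-0.005,"y":0,"z":0,"twist":0},{"grip":0,"x":-0.005,"y":0,"z":0,"twist":0},{"grip":0,"x":-0.005,"y":0,"z":0,"twist":0}]'
python3 -c "
from h import *
plan((459.5,-47),(55,10)); brass('scene','s8')
"
```

```text
time_s: 8.8
tool_pos: [421.4, -62.5, 4.9]
eef_rot: [-0.19, 0.982, -0.0, 0.0]
contact_force: [-0.4, -0.6, 0.0]
gripper_width: 0.1
time_s: 9.63
tool_pos: [463.2, -45.7, 4.5]
eef_rot: [-0.189, 0.982, 0.0, -0.0]
contact_force: [-0.8, -0.7, 1.0]
gripper_width: -0.3
t 9.63 tcp [463.2 -45.7   4.5] -x ang 21.84 w -0.3 F [-0.8 -0.7  1. ]
push angle 21.9 twist -0.001 start [420.5 -62.7] len 205.3 travel after start 221.3
shift in present tool axes (m) [0.0459 0.0002 0.    ]
shift in turned tool axes [0.0459 0.0002 0.    ]
[ 12  10 100] px [196.3 203.6] world [ 471.3 -125. ] local [-130.6 -136.1]
[13  9 60] px [233.5 208.6] world [489.4 -36.4] local [-108.5  -48.5]
[ 13  13 147] px [289.9 266.2] world [645.2  82.6] local [52.7 63.3]
```

View pics/s8b.png

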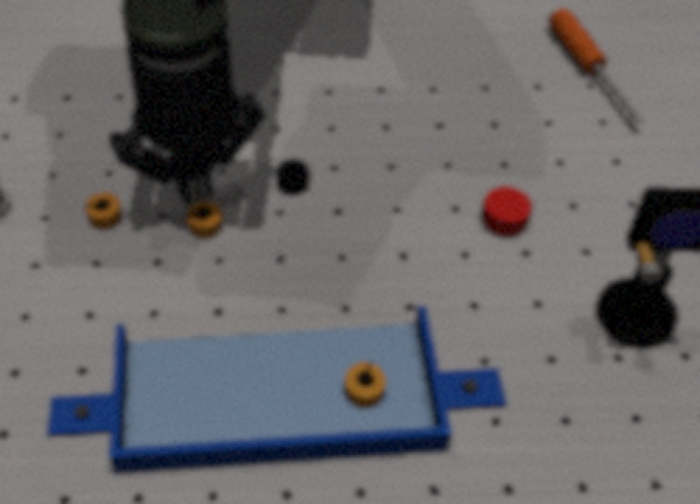

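Collar at crop (204,218), centred on the fingers, as planned.

```bash

python3 -m inch '[{"grip":0,"x":-0.006,"y":0,"z":0,"twist":0},{"grip":0,"x":-0.007,"y":0,"z":0,"twist":0},{"grip":0,"x":-0.007,"y":0,"z":0,"twist":0},{"grip":0,"x":-0.007,"y":0,"z":0,"twist":0},{"grip":0,"x":-0.007,"y":0,"z":0,"twist":0},{"grip":0,"x":-0.007,"y":0,"z":0,"twist":0},{"grip":0,"x":-0.007,"y":0,"z":0,"twist":0},{"grip":0,"x":-0.007,"y":0,"z":0,"twist":0},{"grip":0,"x":-0.006,"y":0,"z":0,"twist":0},{"grip":0,"x":-0.005,"y":0,"z":0,"twist":0}]'; python3 -c "
from h import *
plan((459.5,-47),(55,10)); brass('scene','s9')
"
```

```text
time_s: 10.52
tool_pos: [524.8, -21.1, 4.5]
eef_rot: [-0.19, 0.982, 0.0, 0.0]
contact_force: [-0.1, -0.3, -0.1]
gripper_width: 0.2
t 10.52 tcp [524.8 -21.1   4.5] -x ang 21.85 w 0.2 F [-0.1 -0.3 -0.1]
push angle 21.9 twist -0.001 start [420.5 -62.7] len 205.3 travel after start 221.3
shift in present tool axes (m) [ 0.1122  0.0002 -0.    ]
shift in turned tool axes [0.1122 0.0003 0.    ]
[ 12  10 101] px [196.4 203.6] world [ 471.4 -124.8] local [-130.5 -136. ]
[13 10 71] px [243.9 229.7] world [551.2 -11.6] local [-45.6 -26.5]
[ 13  13 147] px [289.9 266.2] world [645.2  82.6] local [52.7 63.3]
```

View pics/s9b.png

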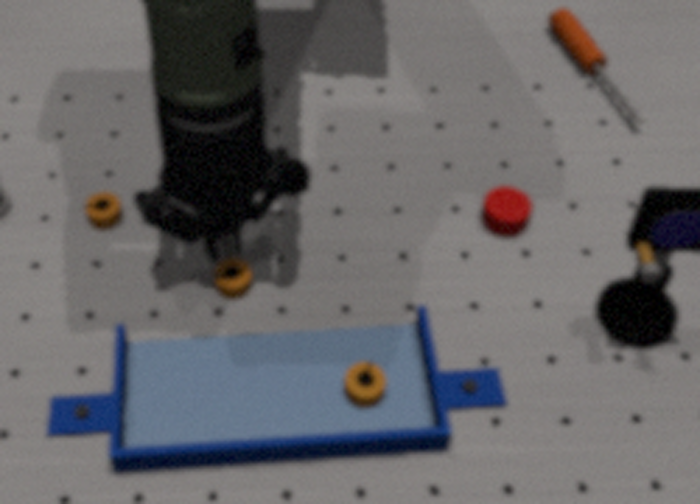

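The collar at crop (233,277) is tracking straight, with about 109 mm still to push.

```bash

python3 -m inch '[{"grip":0,"x":-0.006,"y":0,"z":0,"twist":0},{"grip":0,"x":-0.007,"y":0,"z":0,"twist":0},{"grip":0,"x":-0.007,"y":0,"z":0,"twist":0},{"grip":0,"x":-0.007,"y":0,"z":0,"twist":0},{"grip":0,"x":-0.007,"y":0,"z":0,"twist":0},{"grip":0,"x":-0.007,"y":0,"z":0,"twist":0},{"grip":0,"x":-0.007,"y":0,"z":0,"twist":0},{"grip":0,"x":-0.006,"y":0,"z":0,"twist":0},{"grip":0,"x":-0.006,"y":0,"z":0,"twist":0},{"grip":0,"x":-0.005,"y":0,"z":0,"twist":0}]'; python3 -c "
from h import *
plan((459.5,-47),(55,10)); brass('scene','s10')
"
```

```text
time_s: 11.4
tool_pos: [585.0, 3.0, 4.6]
eef_rot: [-0.19, 0.982, 0.0, 0.0]
contact_force: [-0.7, -0.6, 0.3]
gripper_width: 0.1
t 11.4 tcp [585.    3.    4.6] -x ang 21.85 w 0.1 F [-0.7 -0.6  0.3]
push angle 21.9 twist -0.001 start [420.5 -62.7] len 205.3 travel after start 221.3
shift in present tool axes (m) [ 0.1771  0.0002 -0.    ]
shift in turned tool axes [0.1771 0.0004 0.    ]
[ 12  10 102] px [196.4 203.6] world [ 471.5 -124.8] local [-130.3 -135.9]
[13 12 83] px [254.9 252.9] world [611.6  12.1] local [15.9 -5.6]
[ 13  14 147] px [290.  266.2] world [645.2  82.7] local [52.7 63.3]
```

View pics/s10b.png

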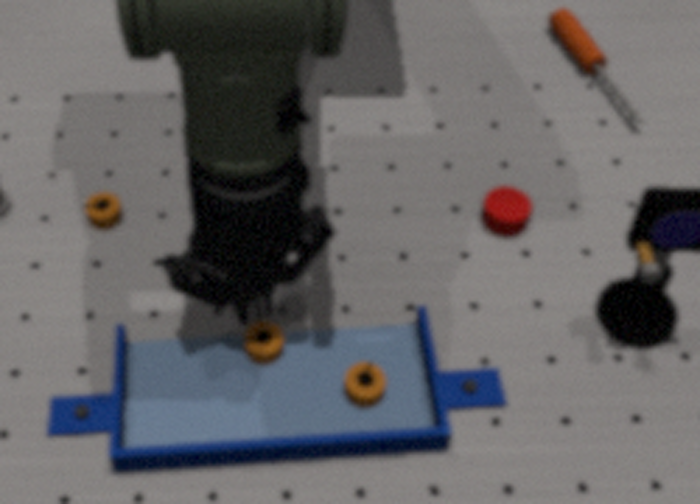

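Collar 2, at crop (264,342), is just inside the mouth.

```bash

python3 -m inch '[{"grip":0,"x":-0.005,"y":0,"z":0,"twist":0},{"grip":0,"x":-0.006,"y":0,"z":0,"twist":0},{"grip":0,"x":-0.006,"y":0,"z":0,"twist":0},{"grip":0,"x":-0.006,"y":0,"z":0,"twist":0},{"grip":0,"x":-0.006,"y":0,"z":0,"twist":0},{"grip":0,"x":-0.005,"y":0,"z":0,"twist":0},{"grip":0,"x":-0.004,"y":0,"z":0,"twist":0},{"grip":0,"x":-0.003,"y":0,"z":0,"twist":0},{"grip":0,"x":-0.002,"y":0,"z":0,"twist":0},{"grip":0,"x":0.001,"y":0,"z":0,"twist":0}]'; 
python3 -m inch '[{"grip":0,"x":0.005,"y":0,"z":0,"twist":0},{"grip":0,"x":0.01,"y":0,"z":0,"twist":0},{"grip":0,"x":0.01,"y":0,"z":-0.02,"twist":0},{"grip":0,"x":0.01,"y":0,"z":-0.035,"twist":0},{"grip":0,"x":0.01,"y":0,"z":-0.035,"twist":0},{"grip":0,"x":0.01,"y":0,"z":0,"twist":0}]'
python3 -c "
from h import *
brass('scene','s11'); plan((473.7,-122),(55,-45))
"
```

```text
time_s: 12.28
tool_pos: [623.9, 18.6, 4.6]
eef_rot: [-0.19, 0.982, 0.0, 0.0]
contact_force: [-0.3, -0.3, -0.4]
gripper_width: 0.0
time_s: 12.78
tool_pos: [575.0, -2.7, 100.9]
eef_rot: [-0.189, 0.982, -0.001, 0.006]
contact_force: [1.5, -0.7, 0.1]
gripper_width: 0.5
[ 12  10 101] px [196.4 203.7] world [ 471.7 -124.7] local [-130.2 -135.8]
[ 13  14 148] px [289.9 266.2] world [645.3  82.6] local [52.8 63.3]
[ 13  13 147] px [262.  268.1] world [647.9  26. ] local [52.8  6.6]
t 12.83 tcp [571.1  -3.2  98.1] -x ang 21.81 w -0.1 F [-1.9 -0.9  0.2]
push angle 28.4 twist -0.115 start [ 436.7 -142. ] len 203.2 travel after start 219.2
shift in present tool axes (m) [ 0.1763 -0.0789 -0.0006]
shift in turned tool axes [ 0.1842 -0.0582  0.    ]
```

View pics/s11b.png

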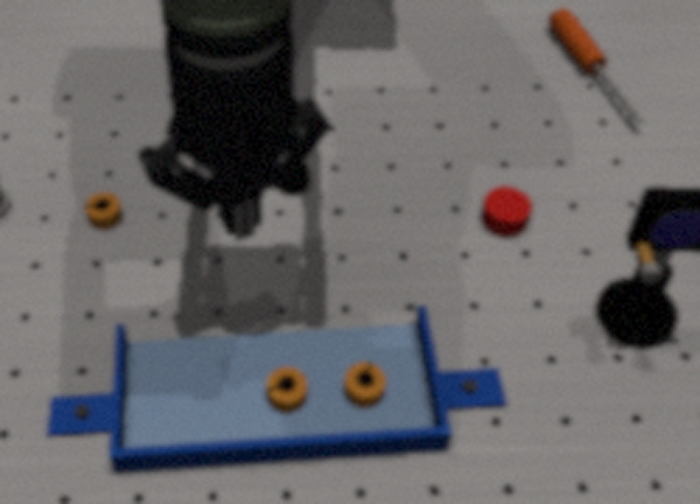

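Two collars are in the bay at crop (287,388) and (365,383). Next is brass3.

```bash

python3 -m inch '[{"grip":0,"x":0,"y":0,"z":0,"twist":-0.115},{"grip":0,"x":0.0368,"y":-0.0116,"z":0,"twist":0},{"grip":0,"x":0.0368,"y":-0.0116,"z":0,"twist":0},{"grip":0,"x":0.0368,"y":-0.0116,"z":0,"twist":0},{"grip":0,"x":0.0368,"y":-0.0116,"z":0,"twist":0},{"grip":0,"x":0.0368,"y":-0.0116,"z":0,"twist":0},{"grip":0,"x":0,"y":0,"z":0.03,"twist":0},{"grip":0,"x":0,"y":0,"z":0.02,"twist":0},{"grip":0,"x":0,"y":0,"z":0,"twist":0},{"grip":0,"x":0,"y":0,"z":0,"twist":0}]'; 
python3 -c "
from h import *
brass('scene','s12'); plan((473.7,-122),(55,-45))
"
```

```text
time_s: 13.67
tool_pos: [436.5, -140.4, 43.6]
eef_rot: [-0.245, 0.969, 0.001, -0.002]
contact_force: [0.8, -0.5, 1.2]
gripper_width: 0.1
[ 14  10 113] px [196.2 203.4] world [ 470.6 -125.4] local [-131.3 -136.5]
[ 13  14 148] px [289.9 266.2] world [645.3  82.6] local [52.8 63.2]
[ 13  13 148] px [262.  268.1] world [648.  26.] local [52.9  6.6]
t 13.72 tcp [ 437.8 -140.5   44.5] -x ang 28.44 w 0.4 F [ 0.7  0.7 -0.4]
push angle 28.4 twist 0.001 start [ 436.7 -142. ] len 203.2 travel after start 219.2
shift in present tool axes (m) [ 0.0016 -0.0008  0.    ]
shift in turned tool axes [ 0.0016 -0.0008  0.    ]
```

View pics/s12.png

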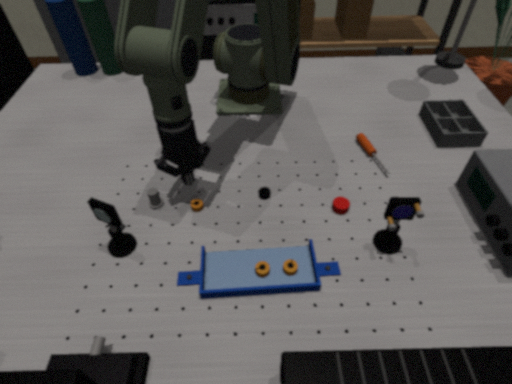

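```bash
python3 -c "
from h import *
im=cv2.imread('pics/s12.png');cv2.imwrite('pics/s12z.png',cv2.resize(im[130:220,130:250],None,fx=6,fy=6,interpolation=cv2.INTER_CUBIC))
print(viewer.camera_model('scene')['tvec'])
# project gripper-lateral points at several heights
d=np.array([np.cos(np.radians(28.4-90)),np.sin(np.radians(28.4-90))]);p=np.array([437.8,-140.5])
for h in (0,30,50,60,75):
  for l in (-60,0,60): print(h,l,((proj('scene',[*(p+l*d),44.5+h])[0]-[130,130])*6).round())
"
```

```text
[ -32.19299364 -303.01936477 1158.2668416 ]
0 -60 [494. 268.]
0 0 [355. 322.]
0 60 [209. 379.]
30 -60 [486. 214.]
30 0 [342. 268.]
30 60 [192. 325.]
50 -60 [480. 176.]
50 0 [334. 230.]
50 60 [180. 287.]
60 -60 [477. 156.]
60 0 [329. 210.]
60 60 [174. 267.]
75 -60 [472. 126.]
75 0 [322. 180.]
75 60 [165. 237.]
```

View pics/s12z.png

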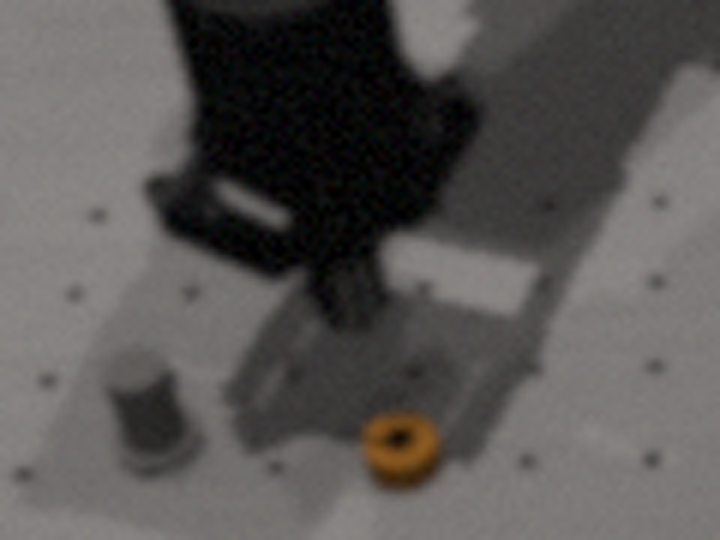

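The shoulders sit about 75 mm above the TCP, so they clear the 45 mm post at crop (150,410).

```bash

python3 -m inch '[{"grip":0,"x":0,"y":0,"z":0.018,"twist":0},{"grip":0,"x":0,"y":0,"z":0.015,"twist":0},{"grip":0,"x":0,"y":0,"z":0.006,"twist":0},{"grip":0,"x":0,"y":0,"z":0,"twist":0},{"grip":0,"x":0,"y":0,"z":0,"twist":0}]'
python3 -m inch '[{"grip":0,"x":-0.004,"y":0,"z":0,"twist":0},{"grip":0,"x":-0.004,"y":0,"z":0,"twist":0},{"grip":0,"x":-0.004,"y":0,"z":0,"twist":0},{"grip":0,"x":-0.004,"y":0,"z":0,"twist":0},{"grip":0,"x":-0.004,"y":0,"z":0,"twist":0},{"grip":0,"x":-0.005,"y":0,"z":0,"twist":0},{"grip":0,"x":-0.005,"y":0,"z":0,"twist":0},{"grip":0,"x":-0.005,"y":0,"z":0,"twist":0},{"grip":0,"x":-0.005,"y":0,"z":0,"twist":0},{"grip":0,"x":-0.005,"y":0,"z":0,"twist":0}]'
python3 -c "
from h import *
plan((473.7,-122),(55,-45)); brass('scene','s13')
"
```

```text
time_s: 14.13
tool_pos: [438.7, -140.6, 6.2]
eef_rot: [-0.246, 0.969, -0.0, 0.0]
contact_force: [-0.6, -0.8, -0.5]
gripper_width: 0.1
time_s: 14.97
tool_pos: [478.1, -119.0, 5.5]
eef_rot: [-0.246, 0.969, 0.0, -0.0]
contact_force: [-0.8, -0.2, 0.2]
gripper_width: -0.5
t 14.97 tcp [ 478.1 -119.     5.5] -x ang 28.43 w -0.5 F [-0.8 -0.2  0.2]
push angle 28.4 twist 0.001 start [ 436.7 -142. ] len 203.2 travel after start 219.2
shift in present tool axes (m) [ 0.0473 -0.0005  0.    ]
shift in turned tool axes [ 0.0473 -0.0006  0.    ]
[13 11 76] px [202.6 213.7] world [ 502.7 -107.4] local [ -98.4 -120. ]
[ 13  13 148] px [289.9 266.2] world [645.3  82.6] local [52.7 63.2]
[ 13  13 147] px [262.  268.1] world [647.9  26. ] local [52.8  6.6]
```

View pics/s13b.png

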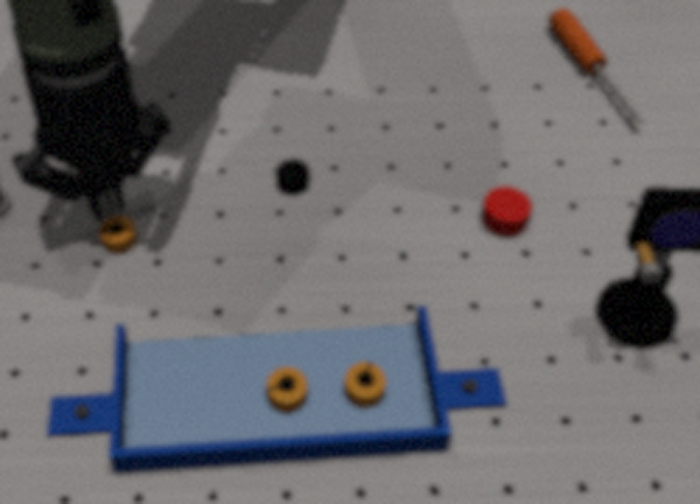

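Collar 3, at crop (117,232), sits in front of the fingers.

```bash

python3 -m inch '[{"grip":0,"x":-0.006,"y":0,"z":0,"twist":0},{"grip":0,"x":-0.007,"y":0,"z":0,"twist":0},{"grip":0,"x":-0.007,"y":0,"z":0,"twist":0},{"grip":0,"x":-0.007,"y":0,"z":0,"twist":0},{"grip":0,"x":-0.007,"y":0,"z":0,"twist":0},{"grip":0,"x":-0.007,"y":0,"z":0,"twist":0},{"grip":0,"x":-0.007,"y":0,"z":0,"twist":0},{"grip":0,"x":-0.007,"y":0,"z":0,"twist":0},{"grip":0,"x":-0.006,"y":0,"z":0,"twist":0},{"grip":0,"x":-0.005,"y":0,"z":0,"twist":0}]'; python3 -c "
from h import *
plan((473.7,-122),(55,-45)); brass('scene','s14')
"
```

```text
time_s: 15.85
tool_pos: [536.4, -87.5, 5.5]
eef_rot: [-0.246, 0.969, -0.0, 0.0]
contact_force: [-0.6, 1.1, -1.1]
gripper_width: -0.1
t 15.85 tcp [536.4 -87.5   5.5] -x ang 28.44 w -0.1 F [-0.6  1.1 -1.1]
push angle 28.4 twist 0.001 start [ 436.7 -142. ] len 203.2 travel after start 219.2
shift in present tool axes (m) [ 0.1136 -0.0004 -0.    ]
shift in turned tool axes [ 0.1136 -0.0006  0.    ]
[14 12 86] px [214.8 234.4] world [562.  -75.2] local [-37.7 -90.6]
[ 13  14 150] px [289.9 266.4] world [645.7  82.6] local [53.1 63.2]
[ 13  13 148] px [262.  268.1] world [648.  26.] local [52.9  6.6]
```

View pics/s14b.png

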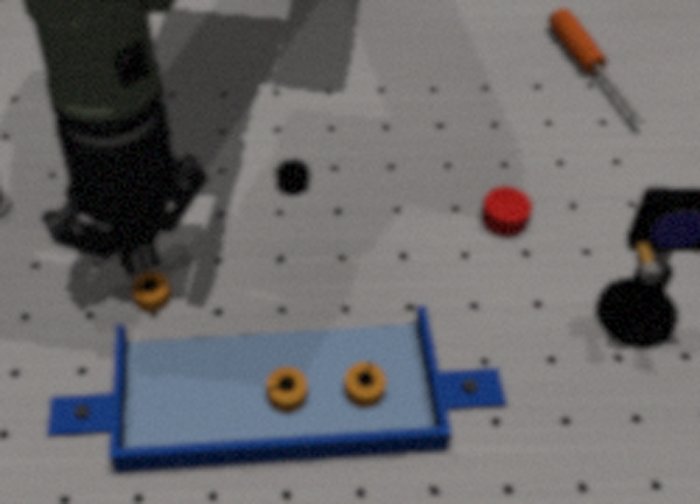

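Collar at crop (151,290), still tracking; it should clear the left wall tip at (121,330).

```bash

python3 -m inch '[{"grip":0,"x":-0.006,"y":0,"z":0,"twist":0},{"grip":0,"x":-0.007,"y":0,"z":0,"twist":0},{"grip":0,"x":-0.007,"y":0,"z":0,"twist":0},{"grip":0,"x":-0.007,"y":0,"z":0,"twist":0},{"grip":0,"x":-0.007,"y":0,"z":0,"twist":0},{"grip":0,"x":-0.007,"y":0,"z":0,"twist":0},{"grip":0,"x":-0.007,"y":0,"z":0,"twist":0},{"grip":0,"x":-0.006,"y":0,"z":0,"twist":0},{"grip":0,"x":-0.006,"y":0,"z":0,"twist":0},{"grip":0,"x":-0.005,"y":0,"z":0,"twist":0}]'; python3 -c "
from h import *
plan((473.7,-122),(55,-45)); brass('scene','s15')
"
```

```text
time_s: 16.73
tool_pos: [593.4, -56.5, 5.5]
eef_rot: [-0.246, 0.969, 0.0, 0.0]
contact_force: [0.3, 1.0, -0.1]
gripper_width: -0.3
t 16.73 tcp [593.4 -56.5   5.5] -x ang 28.44 w -0.3 F [ 0.3  1.  -0.1]
push angle 28.4 twist 0.001 start [ 436.7 -142. ] len 203.2 travel after start 219.2
shift in present tool axes (m) [ 0.1785 -0.0005 -0.    ]
shift in turned tool axes [ 0.1785 -0.0007  0.    ]
[14 13 96] px [227.6 256.6] world [619.  -44.7] local [ 20.7 -62.7]
[ 13  14 151] px [289.9 266.4] world [645.6  82.6] local [53.1 63.3]
[ 13  14 148] px [262.  268.1] world [648.  26.] local [52.9  6.6]
```

View pics/s15b.png

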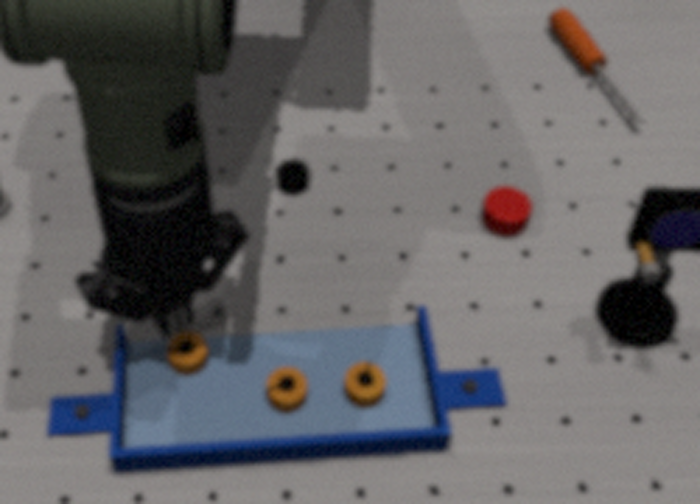

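```bash

python3 -m inch '[{"grip":0,"x":-0.005,"y":0,"z":0,"twist":0},{"grip":0,"x":-0.006,"y":0,"z":0,"twist":0},{"grip":0,"x":-0.006,"y":0,"z":0,"twist":0},{"grip":0,"x":-0.006,"y":0,"z":0,"twist":0},{"grip":0,"x":-0.005,"y":0,"z":0,"twist":0},{"grip":0,"x":-0.004,"y":0,"z":0,"twist":0},{"grip":0,"x":-0.003,"y":0,"z":0,"twist":0},{"grip":0,"x":-0.002,"y":0,"z":0,"twist":0},{"grip":0,"x":0,"y":0,"z":0,"twist":0},{"grip":0,"x":0.001,"y":0,"z":0,"twist":0}]'; 
python3 -m inch '[{"grip":0,"x":0.005,"y":0,"z":0,"twist":0},{"grip":0,"x":0.01,"y":0,"z":0,"twist":0},{"grip":0,"x":0.01,"y":0,"z":-0.02,"twist":0},{"grip":0,"x":0.02,"y":0,"z":-0.03,"twist":0},{"grip":0,"x":0.02,"y":0,"z":-0.03,"twist":0},{"grip":0,"x":0.03,"y":0,"z":-0.02,"twist":0},{"grip":0,"x":0.03,"y":0,"z":-0.02,"twist":0},{"grip":0,"x":0.03,"y":0,"z":-0.02,"twist":0},{"grip":0,"x":0.03,"y":0,"z":0,"twist":0},{"grip":0,"x":0.0,"y":0,"z":0,"twist":0}]'
python3 -c "
from h import *
brass('scene','s16'); brass('top','t16'); st()
"
```

```text
time_s: 17.62
tool_pos: [624.7, -39.6, 5.5]
eef_rot: [-0.246, 0.969, 0.0, 0.0]
contact_force: [-0.1, -0.1, 0.1]
gripper_width: 0.2
time_s: 18.45
tool_pos: [456.4, -129.3, 146.5]
eef_rot: [-0.244, 0.97, -0.0, -0.001]
contact_force: [-1.5, 0.7, -0.9]
gripper_width: -0.1
[ 13  13 146] px [290.  266.2] world [645.1  82.7] local [52.6 63.3]
[ 14  14 152] px [234.4 268.8] world [648.  -29.8] local [ 50.3 -49.1]
[ 13  13 147] px [262.  268.1] world [647.9  26. ] local [52.8  6.6]
[10 10 83] px [258.3 123.3] world [648.7  29.4] local [53.7  9.9]
[10 10 81] px [277.6 123.3] world [648.6 -25.9] local [ 51.1 -45.3]
[10 10 81] px [238.7 124.3] world [646.3  85.9] local [53.9 66.5]
t 18.55 tcp [ 460.4 -128.3  145.9] -x ang 28.31 w -0.4 F [ 0.9  0.9 -0.5]
```

View pics/s16b.png

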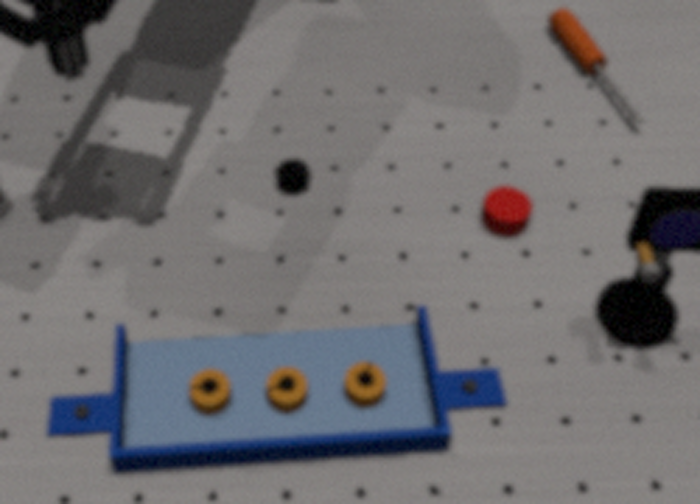

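View pics/t16b.png

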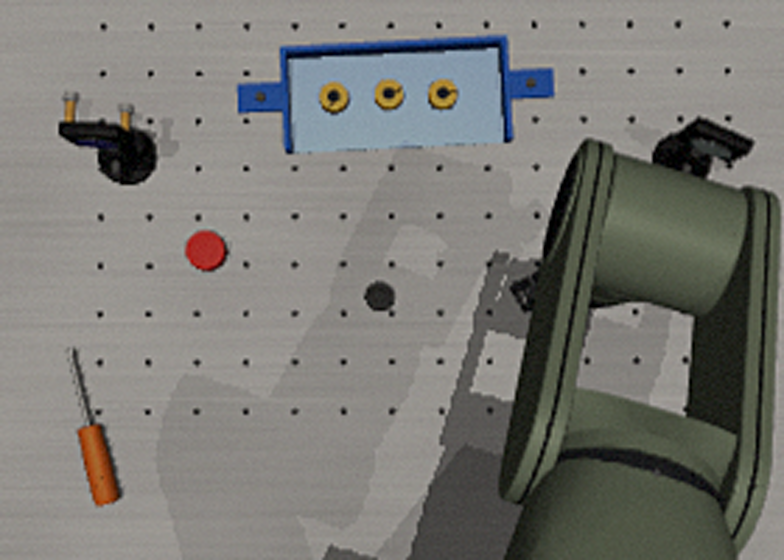

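All three collars lie flat in the bay at top crop (334,97), (389,94) and (443,94). A last check is whether the post and lens mount stayed put, so I'll compare with the first picture.

```bash
python3 -c "
from h import *
a=cv2.imread('pics/scene0.png')[180:262,70:300];b=cv2.imread('pics/s16.png')[180:262,70:300]
cv2.imwrite('pics/cmp.png',cv2.resize(np.vstack([a,b]),None,fx=3.4,fy=3.4,interpolation=cv2.INTER_CUBIC))"
```

```text
(no output)
```

View pics/cmp.png

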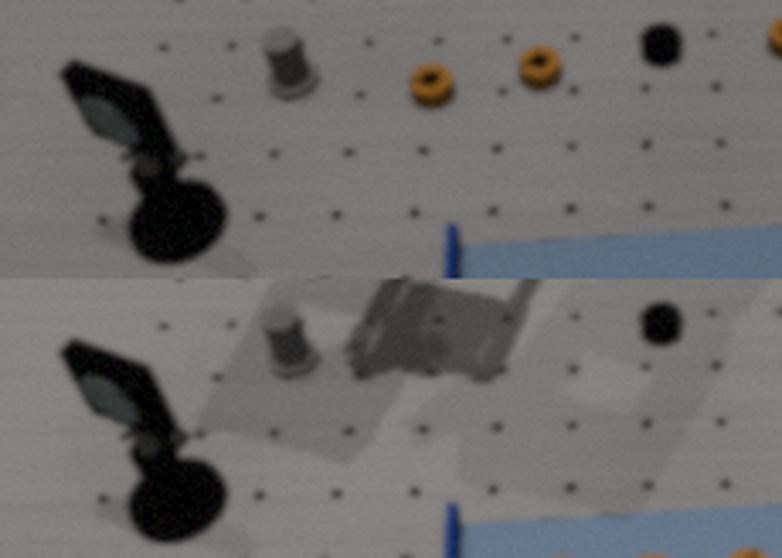

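The post (290,65), lens mount (180,215) and black collar (660,45) are in the same place before and after.

```bash
python3 -c "
from cell import arm
print(arm.hand_in(), arm.sense()['time_s'])"
```

```text
the job is handed in; nothing more can be done
the job is handed in; nothing more can be done
```

All three brass collars are in the bay and the job is handed in, at about 18.6 s on the robot's clock. I pushed each one in a straight line with closed fingers at about 85 mm/s or less, slowing at the end. The wrist force stayed at noise level, up to about 5 N, in every reading I took.

- **Collars:** both fixed cameras show them flat and inside. In bay coordinates they sit at about (53, 65), (53, 8) and (51, -47) mm, well over 20 mm clear of every wall and the mouth. The two cameras disagree by about 4 mm, far less than that clearance.
- **Everything else:** in the before-and-after scene pictures the post, lens mount and black collar are in the same place. By eye, the cap, mirror mount and screwdriver have not moved either.
- **Arm:** it ended raised at about 146 mm, touching nothing.
- **Failed step:** my first move command was refused because its rows left out some of the values. Nothing moved, and I sent it again in full.

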